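# Pass a parts tin through the bench's two-door transfer lock

## Task

Send the orange-labelled parts tin from the left of the bench to the clean right side through the transfer lock, never having both doors open at once: slide the outer (orange-tab) door wide open, lay the tin flat inside, let go and shut that door fully before you slide the inner (blue-tab) door wide open and take the tin out on the right. Lay it flat and lengthwise, centred on the green pad in the free lane of the grey tray without disturbing the tin beside it, and leave the outer door shut.

Things in the scene. Friction and masses are not known exactly. Their poses are not given: they have to be found in the camera images.
- lock: fixed transfer lock, a low metal house 300 mm long (its x), 256 mm wide (y). Origin: centre of its footprint on the bench; x away from the robot, y left (outer side +y, inner side -y), z up. Chamber in the near half, open through in y when the doors are off; the far half is closed and the doors park over it. Door faces slope from the eaves down and out to sills at |y| 118-128 mm, 12 mm high
- chamber_floor (a point): centre of the chamber on its 6 mm floor plate (lock x -71, y 0, z 6 mm); axes as the lock. Clear 134 mm in x; a door slides freely past the tin only if it lies along y within about 15 mm of this point in y. The roof blocks an upright gripper: reach in through an open door with the tool tilted about 45 degrees in the y-z plane, leaning outward, and carry the tin level over the sill
- screen_top (a point): middle of the top edge of the clear dust screen, 167 mm above the bench; the screen (9 mm thick, along x) stands on the lock's roof, a box-shaped filter unit over |y| < 36 mm (rails to 42 mm), its underside at 78 mm and top at 126 mm above the bench
- outer_door (a joint): outer door on the left face, slides along the lock's x, m: 0 shut against its stop, 0.134 fully open (away from the robot) against a stop; friction about 2.5 N, stays where left. Starts shut or up to 25 mm ajar
- inner_door (a joint): inner door on the right face, the same, starts shut
- outer_door_tab (a point): centre of the top of the orange pull tab on the outer door, 80 mm above the bench, moves with the door; 40 mm nearer the robot than the door's middle. The tab is an upright block 10 mm in the lock's x, 26 mm in y, 44 mm high, on the sloping door; pinch it across its 10 mm from above, or push it
- inner_door_tab (a point): the same on the inner door, blue tab
- tin: slim closed aluminium tin with orange label, loose, 30 x 120 x 38 mm (its x, y, z), mass about 0.1 kg. Origin: centre of its underside, long axis y, z up. It starts on the bench left of the lock, lying roughly along the world's y (yaw 0 to 0.7 rad). To reach it inside the chamber from a side, grip it across the 30 mm, about 42 mm from its middle toward that side
- tray: fixed grey tray, 164 x 150 mm (x, y), floor 4 mm thick, rims and the divider at x = 0 only 10 mm high and 5 mm thick. Origin: centre of its underside. Two lanes along its y, centred at x = -40 and +40 mm, 75 mm wide
- pad: fixed flat green pad, 50 x 130 x 2 mm, on the floor of the free lane. Origin: centre of its underside, 4 mm above the bench; its y is the lane's direction. The tin lies on it at a height of 6 mm
- stored_tin: like the tin but with white label, loose, in the tray's other lane; leave it alone

How it is judged:
By the outcome, as a careful person would: the job done as asked, in the order asked, and still so for the second after the job is handed in, with the robot touching nothing.
It also fails if it takes over 72 s, if anything falls off the work surface, if the arm or the gripper's body presses on something with over 40 N, if the wrist force passes 120 N, or if a joint passes its speed limit or range.

## Robot

A 7-joint arm with a two-finger parallel gripper is mounted at the origin on a cart in front of the work surface, level with it; the furniture and walls round the work are solid. World frame = base frame: x ahead of the robot, y to its left, z up, the work surface at z = 0. Lengths are in m, angles in rad, forces in N, time in s.
With the tool pointing down it reaches from about 0.4 to 0.85 m from the base axis. Payload 10.4 kg.
Tool frame: the origin (TCP) lies on the centre line of the jaws, within the pads' length; the fingertips stand 14 mm ahead of it and the grasp point (between the pads) lies 5 mm behind it (manip.tip_reach is the distance from the TCP to the fingertips, in m); z points along the fingers, y is the line along which they close (so a half turn about z gives the same grasp; the last joint's range is limited). The gripper opens to 85 mm and grips with 20 to 120 N. Pads are 22 mm wide; open, the fingers measure 114 mm over their backs; the gripper's body (76 mm by 85 mm) begins 54 mm behind the grasp point. The pads swing forward as they close: fully open they stand 13 mm farther back than shut.
Start: joints at [-1.263, 0.332, -0.065, 1.46, 0.022, 1.35, -0.088], TCP at [0.203, 0.591, 0.245] pointing down, gripper open.
Joint ranges: [-2.6, 2.6], [-0.5, 2.12], [-1.47, 1.34], [0.16, 2.42], [-1.27, 4.41], [0.06, 2.06], [-2.6, 2.6]. Speed limits (rad/s): [2.22, 2.22, 2.79, 2.79, 3.14, 3.14, 3.14].

## Interface

Orientations are given as a unit quaternion [x, y, z, w].
In Python, from workcell import manip gives the robot as it stands.
- The arm moves only by the shell command python3 -m pendant 'ROWS' [FORCE]. ROWS is JSON, a list of rows, each a list of 7 numbers: the shift along the tool's x, y, z in units of 50 mm (1.0 is 50 mm), then the turn, a rotation vector about the tool's x, y, z in units of 8 degrees (1.0 is 8 degrees), then the opening, from -1 (shut) to 1 (fully open), so that 0 is half open. In form: [[dx, dy, dz, ax, ay, az, jaw], ...]. A call has exactly 10 rows; each row is the pose to reach, as a shift and turn from the pose commanded when the call began, along the tool's axes at that moment; what a row does not reach only later rows make up. A row lasts 1/8 s, in which the tool goes at most 62.5 mm and 10.7 degrees, less where a joint would pass 70% of its speed; a pose out of reach is approached as far as the arm can. A call with a gripper value outside its range is refused whole. The fingers move at their own pace and stop on an object; FORCE is the grip in N (left out, the last holds). Time passes only in rows, so rows that repeat a pose let the fingers close, or fill a call up. It gives the time, the measured TCP pose, the force, the opening and the grip force at its end, in the units of the state.
- manip.get_obs(): the state, without advancing time (a new reading comes with each control period).
- manip.camera(name): name is "side" or "top" or "wrist"; returns (picture, depth): 480x640x3 uint8, red, green, blue; 480x640 float32, m along the optical axis (not along the pixel's ray), 0 where there is no reading.
- manip.get_calibration(name): a dict with "fx", "fy", "cx", "cy" (pixels), "xyz" and "orientation" of the camera in the world. Camera axes: x right, y up, looking along -z (the intrinsics and any distortion apply to the point x, -y, -z); pixel columns grow to the right and rows downward; lengths in m; the calibration is good to about 2 mm. The wrist camera is an equidistant fisheye: a pixel r from the principal point sees the ray r / f radians off the axis. A picture is of the moment at which its call begins: read the wrist's pose just before it. get_calibration takes no time and is no camera call; for the wrist camera it gives the pose at the moment of the call.
- manip.hand_in(): hands the job in; it is judged then, once.
Trained networks look in the newest picture that a camera, given by its name, has taken for a name from the list of things; names that differ only in an ending like _2 or _b are one class to them, and where a whole thing is asked for, a point or a joint stands for the part that bears it (a point fixed in the world has none). Each returns a list of dicts, best first, with "p" (0 to 1); they miss things now and then, are a little off and sometimes report something else, mostly with a low value. They report only what shows in the picture. A call takes as long as a camera call.
- manip.find_in(thing, camera): "box" ([left, top, right, bottom] in pixels, round what is visible of it).
- manip.trace(thing, camera): "pixels" (480x640 bool, what is visible of it) and "box" ([left, top, right, bottom] in pixels, round what is visible of it).
- manip.tip_of(thing, camera): "pixel" ([column, row] in pixels: a listed point, or the origin of a listed thing).
The state is a dict: "clock": time; "joint_pos": joint angles; "joint_velocities": joint speeds; "tau": joint torques, N m; "position": TCP position; "ee_rot": TCP orientation; "ft_force": force on the tool from outside, world axes, zero at the start; "torque": the same for the moment, N m; "grip_width": opening from 0.0 (shut) to 1.0 (fully open); "grasp_force": force on a finger pad.
Only numpy, scipy, OpenCV 4.12 (cv2) and the standard library are available. Lean on these libraries where they do the work, as an engineer would, in place of code of your own. Each camera call takes 0.05 s, during which the arm holds its last target. There are 200 camera calls.

## Working session

There is one attempt and no reset: what is moved stays moved. The work goes in short steps, Python scripts to look and compute and a shell command to move; the robot and the scene stay as the last step left them, time stands still between calls to the robot, and variables do not carry over. Pictures are saved under pics/ and viewed, at most 10 in all, crops included, and the job is handed in when it is done.

```bash
mkdir -p pics; ls; cat > h.py <<'E'
import numpy as np, cv2
from scipy.spatial.transform import Rotation as R
from workcell import manip
def snap(c,name=None):
    cal=manip.get_calibration(c); im,d=manip.camera(c)
    if name: cv2.imwrite('pics/'+name+'.png',im[:,:,::-1])
    return im,d,cal
def pts(cal,u,v,d):
    u,v,d=map(lambda a:np.asarray(a,float),(u,v,d))
    P=np.stack([(u-cal['cx'])/cal['fx']*d,-(v-cal['cy'])/cal['fy']*d,-d],-1)
    return R.from_quat(cal['orientation']).apply(P.reshape(-1,3))+np.array(cal['xyz'])
def ray_at_z(cal,u,v,z):
    a=pts(cal,u,v,1.0)[0]; o=np.array(cal['xyz']); return o+(a-o)*(z-o[2])/(a[2]-o[2])
def maskpts(cal,d,m):
    v,u=np.nonzero(m&(d>0)); return pts(cal,u,v,d[v,u])
E
python3 - <<'E'
from h import *
o=manip.get_obs(); print({k:np.round(v,3).tolist() for k,v in o.items()})
for c in ('top','side'):
    im,d,cal=snap(c,c+'0'); print(c,{k:np.round(v,3).tolist() for k,v in cal.items()})
    for t in ('outer_door_tab','inner_door_tab','screen_top','chamber_floor','lock','tin','tray','pad','stored_tin'):
        r=manip.tip_of(t,c)
        if r:
            u,v=r[0]['pixel']; dd=d[int(v),int(u)]
            print(t,round(r[0]['p'],2),np.round([u,v]),pts(cal,u,v,dd)[0].round(3), len(r))
E
```

```text
pics
{'clock': 0.0, 'joint_pos': [-1.263, 0.333, -0.065, 1.461, 0.022, 1.35, -0.088], 'joint_velocities': [0.0, 0.0, 0.001, -0.001, -0.0, 0.001, -0.001], 'tau': [-0.001, -62.546, 0.049, -39.16, 0.016, 0.01, -0.0], 'position': [0.203, 0.591, 0.245], 'ee_rot': [0.165, 0.986, -0.001, -0.0], 'ft_force': [-0.339, -0.408, 0.558], 'torque': [-0.036, -0.015, -0.06], 'grasp_force': 0.0, 'grip_width': 1.0}
top {'fx': 566.11, 'fy': 566.11, 'cx': 311.496, 'cy': 238.415, 'xyz': [0.397, -0.023, 1.194], 'orientation': [0.047, -0.03, -0.698, 0.714]}
outer_door_tab 0.66 [259. 267.] [0.459 0.109 0.081] 1
inner_door_tab 0.58 [365. 282.] [ 0.434 -0.101  0.081] 1
screen_top 0.76 [318. 214.] [ 0.555 -0.006  0.167] 1
lock 0.68 [318. 222.] [ 0.54  -0.007  0.165] 1
tin 0.81 [201. 264.] [0.464 0.235 0.036] 1
tray 0.76 [458. 276.] [ 0.454 -0.298  0.006] 1
pad 0.88 [458. 295.] [ 0.414 -0.299  0.005] 1
stored_tin 0.56 [456. 255.] [ 0.496 -0.285  0.045] 1
side {'fx': 488.526, 'fy': 488.526, 'cx': 309.327, 'cy': 233.477, 'xyz': [0.211, -0.798, 0.972], 'orientation': [0.378, -0.063, -0.147, 0.912]}
outer_door_tab 0.59 [286. 223.] [0.453 0.111 0.077] 1
inner_door_tab 0.86 [306. 288.] [ 0.433 -0.113  0.077] 2
screen_top 0.69 [339. 218.] [0.626 0.162 0.001] 2
chamber_floor 0.64 [308. 265.] [ 0.462 -0.047  0.076] 1
lock 0.95 [336. 262.] [ 0.531 -0.054  0.069] 1
tin 0.65 [278. 211.] [0.461 0.234 0.01 ] 1
tray 0.58 [340. 368.] [ 0.455 -0.294 -0.   ] 1
pad 0.6 [322. 370.] [ 0.413 -0.287  0.004] 1
stored_tin 0.74 [359. 365.] [ 0.484 -0.32   0.039] 1
```

View pics/top0.png

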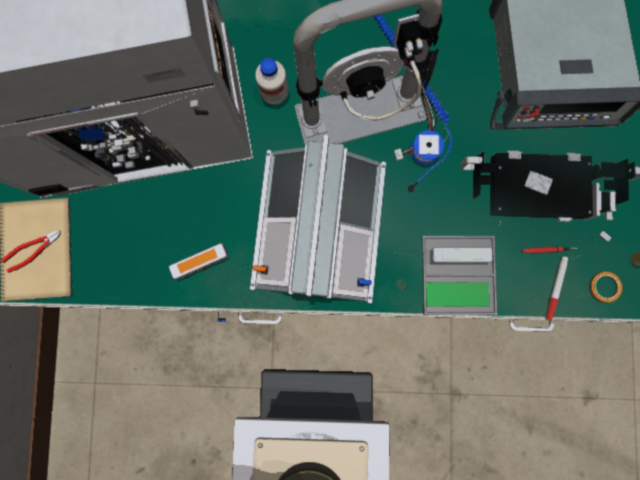

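```bash
python3 - <<'E'
from h import *
im,d,cal=snap('top')
for t,zr in (('tin',(.03,.045)),('stored_tin',(.03,.048)),('pad',(0,.012)),('tray',(0,.02)),('outer_door_tab',(.07,.09)),('inner_door_tab',(.07,.09)),('lock',(.115,.135)),('screen_top',(.15,.18))):
    r=manip.trace(t,'top')
    if not r: print(t,'none');continue
    p=maskpts(cal,d,r[0]['pixels']); p=p[(p[:,2]>zr[0])&(p[:,2]<zr[1])]
    (c,s,a)=cv2.minAreaRect((p[:,:2]*1000).astype(np.float32)); print(t,round(r[0]['p'],2),len(p),np.round(c,1),np.round(s,1),round(a,1),'med',np.median(p,0).round(3))
E
```

```text
tin 0.58 837 [471.6 242.3] [ 30.8 121. ] 25.2 med [0.471 0.24  0.038]
stored_tin 0.55 885 [ 495.9 -299.3] [ 29.  120.2] 1.1 med [ 0.495 -0.297  0.042]
pad 0.91 1523 [ 418.1 -296.8] [ 51.9 129.4] 1.4 med [ 0.417 -0.297  0.006]
tray 0.59 3318 [ 458.3 -301.7] [169.6 156.1] 1.2 med [ 0.464 -0.302  0.005]
outer_door_tab 0.59 424 [490.2  54.4] [ 72.3 129.1] 56.5 med [0.481 0.052 0.076]
inner_door_tab 0.84 469 [481.7 -57.5] [128.9  77.3] 18.0 med [ 0.467 -0.05   0.076]
lock 0.77 4965 [554.4  -5. ] [ 73.1 296.5] 85.0 med [ 0.551 -0.006  0.126]
screen_top 0.92 807 [554.8  -4.9] [  9.3 299.3] 85.1 med [ 0.552 -0.005  0.167]
```

The top view shows the lock at about (318,220), yawed about -5°. The outer tab is at (260,268) and about 6 mm ajar. The tin is at (198,262) with a yaw of about 25°. The green pad is at (458,295), in the near lane of the tray. I'll start with the outer door.

```bash
cat >> h.py <<'E'
YAW=np.radians(-5.0); C=np.array([.5545,-.005,0])
def L(x,y,z): return C+R.from_euler('z',YAW).apply([x,y,z])
def ori(yaw,tilt=0,flip=False):
    """tool y along direction 'yaw' (rad, world), tilt deg: >0 leans the tool toward left of that (enters toward -left)"""
    y=np.array([np.cos(yaw),np.sin(yaw),0]); z=np.array([0,0,-1.]); x=np.cross(y,z)
    q=R.from_matrix(np.stack([x,y,z],1))*R.from_rotvec([0,-np.radians(tilt),0])
    return q*R.from_euler('z',np.pi) if flip else q
def go(p,q,frm=None):
    o=manip.get_obs() if frm is None else frm
    p0=np.array(o['position']); q0=R.from_quat(o['ee_rot'])
    s=q0.inv().apply(np.asarray(p)-p0)/.05; t=(q0.inv()*q).as_rotvec(degrees=True)/8
    print('rows:',np.round(s,2).tolist(),np.round(t,2).tolist())
    return dict(position=p,ee_rot=q.as_quat())
def st():
    o=manip.get_obs(); print({k:np.round(o[k],3).tolist() for k in('clock','position','joint_pos','ft_force','grip_width','grasp_force')})
    p=R.from_euler('z',-YAW).apply(np.array(o['position'])-C); print('lock frame',p.round(4), 'z axis',R.from_quat(o['ee_rot']).as_matrix()[:,2].round(3))
E
python3 - <<'E'
from h import *
q=ori(YAW); a=go(L(-.105,.106,.11),q); b=go(L(-.105,.106,.063),q,a)
q=ori(YAW,0,True); a=go(L(-.105,.106,.11),q)
E
```

```text
rows: [-7.97, -7.44, 2.71] [0.0, -0.0, 9.51]
rows: [0.0, 0.0, 0.94] [0.0, 0.0, 0.0]
rows: [-7.97, -7.44, 2.71] [0.0, 0.0, -12.99]
```

```bash
python3 -m pendant '[[-1,-0.95,0.35,0,0,1.2,1],[-2,-1.9,0.7,0,0,2.4,1],[-3,-2.8,1,0,0,3.6,1],[-4,-3.7,1.35,0,0,4.8,1],[-5,-4.65,1.7,0,0,6,1],[-6,-5.6,2,0,0,7.2,1],[-7,-6.5,2.4,0,0,8.4,1],[-7.97,-7.44,2.7,0,0,9.5,1],[-7.97,-7.44,2.7,0,0,9.5,1],[-7.97,-7.44,2.7,0,0,9.5,1]]' 25
python3 - <<'E'
from h import *
st(); go(L(-.105,.106,.063),ori(YAW))
E
```

```text
clock: 2.7
position: [0.4601, 0.1052, 0.1096]
ee_rot: [0.739, 0.673, -0.001, 0.0]
ft_force: [-0.3, 1.5, -0.1]
grip_width: 1.001
grasp_force: 0.0
{'clock': 2.7, 'position': [0.46, 0.105, 0.11], 'joint_pos': [-0.726, 0.124, 0.43, 2.032, -0.06, 0.998, -0.36], 'ft_force': [-0.295, 1.532, -0.054], 'grip_width': 1.001, 'grasp_force': 0.0}
lock frame [-0.1037  0.1016  0.1096] z axis [-0.    -0.002 -1.   ]
rows: [0.09, -0.03, 0.93] [-0.0, 0.01, -0.05]
```

```bash
python3 -m pendant '[[0.1,0,0.5,0,0,0,0],[0.1,0,0.93,0,0,0,0],[0.1,0,0.93,0,0,0,-1],[0.1,0,0.93,0,0,0,-1],[0.1,0,0.93,0,0,0,-1],[0.1,0,0.93,0,0,0,-1],[0.1,0,0.93,0,0,0,-1],[0.1,0,0.93,0,0,0,-1],[0.1,0,0.93,0,0,0,-1],[0.1,0,0.93,0,0,0,-1]]' 40
python3 - <<'E'
from h import *
st(); go(L(.023,.106,.063),ori(YAW))
E
```

```text
clock: 3.95
position: [0.46, 0.1154, 0.0647]
ee_rot: [0.737, 0.676, 0.001, -0.0]
ft_force: [-3.0, 1.7, 5.5]
grip_width: 0.115
grasp_force: 43.2
{'clock': 3.95, 'position': [0.46, 0.115, 0.065], 'joint_pos': [-0.723, 0.2, 0.416, 2.064, -0.104, 0.895, -0.336], 'ft_force': [-2.984, 1.744, 5.511], 'grip_width': 0.115, 'grasp_force': 43.228}
lock frame [-0.1046  0.1117  0.0647] z axis [ 0.001  0.001 -1.   ]
rows: [-0.12, 2.55, 0.04] [0.01, -0.01, 0.01]
```

```bash
python3 -m pendant '[[0,0.4,0,0,0,0,-1],[0,0.8,0,0,0,0,-1],[0,1.2,0,0,0,0,-1],[0,1.6,0,0,0,0,-1],[0,2,0,0,0,0,-1],[0,2.3,0,0,0,0,-1],[0,2.5,0,0,0,0,-1],[0,2.6,0,0,0,0,-1],[0,2.6,0,0,0,0,-1],[0,2.6,0,0,0,0,-1]]'
python3 - <<'E'
from h import *
st()
im,d,cal=snap('top','top1')
r=manip.tip_of('outer_door_tab','top'); print(r)
E
```

```text
clock: 5.2
position: [0.5877, 0.1045, 0.0647]
ee_rot: [0.737, 0.676, -0.001, -0.002]
ft_force: [-12.8, 2.4, 14.4]
grip_width: 0.112
grasp_force: 44.4
{'clock': 5.2, 'position': [0.588, 0.105, 0.065], 'joint_pos': [-0.588, 0.458, 0.419, 1.745, -0.219, 0.988, -0.171], 'ft_force': [-12.843, 2.398, 14.412], 'grip_width': 0.112, 'grasp_force': 44.39}
lock frame [0.0235 0.112  0.0647] z axis [-0.003  0.001 -1.   ]
[{'pixel': [267.8, 200.7], 'p': 0.73}]
```

```bash
cat >> h.py <<'E'
def tcp(grasp,q,back=0): return np.asarray(grasp)+q.apply([0,0,.005-back])
E
python3 - <<'E'
from h import *
ty=np.radians(25.2); g=np.array([.4716,.2423,0])+.042*np.array([-np.sin(ty),np.cos(ty),0])+[0,0,.025]
q=ori(ty,45)
a=go(tcp(g,q,.08),q); go(tcp(g,q),q,a)
E
python3 -m pendant '[[0,0,0,0,0,0,1],[0,0,0,0,0,0,1],[0,0,0,0,0,0,1],[0,0,-0.6,0,0,0,1],[0,0,-1.2,0,0,0,1],[0,0,-1.2,0,0,0,1],[0,0,-1.2,0,0,0,1],[0,0,-1.2,0,0,0,1],[0,0,-1.2,0,0,0,1],[0,0,-1.2,0,0,0,1]]'
python3 - <<'E'
from h import *
st()
ty=np.radians(25.2); g=np.array([.4716,.2423,0])+.042*np.array([-np.sin(ty),np.cos(ty),0])+[0,0,.025]
q=ori(ty,45)
a=go(tcp(g,q,.08),q); go(tcp(g,q),q,a)
E
```

```text
rows: [4.19, -3.5, -0.25] [-1.5, -5.51, -3.56]
rows: [-0.0, 0.0, 1.6] [0.0, 0.0, 0.0]
clock: 6.55
position: [0.5888, 0.1036, 0.1234]
ee_rot: [0.737, 0.676, -0.0, -0.0]
ft_force: [-0.2, 0.4, 0.4]
grip_width: 1.0
grasp_force: 0.0
{'clock': 6.55, 'position': [0.589, 0.104, 0.123], 'joint_pos': [-0.607, 0.388, 0.442, 1.701, -0.183, 1.095, -0.197], 'ft_force': [-0.227, 0.38, 0.393], 'grip_width': 1.0, 'grasp_force': 0.0}
lock frame [0.0248 0.1112 0.1234] z axis [-0.001 -0.    -1.   ]
rows: [4.2, -3.53, 0.91] [-1.48, -5.49, -3.57]
rows: [-0.0, 0.0, 1.6] [0.0, 0.0, 0.0]
```

```bash
python3 -m pendant '[[0.7,-0.5,0,-0.2,-0.9,-0.6,0.3],[1.4,-1.1,0,-0.5,-1.8,-1.2,0.3],[2.1,-1.7,0.1,-0.7,-2.7,-1.8,0.3],[2.8,-2.3,0.3,-1,-3.6,-2.4,0.3],[3.5,-2.9,0.6,-1.2,-4.5,-3,0.3],[4.2,-3.53,0.9,-1.48,-5.5,-3.57,0.3],[4.2,-3.53,0.9,-1.48,-5.5,-3.57,0.3],[4.2,-3.53,0.9,-1.48,-5.5,-3.57,0.3],[4.2,-3.53,0.9,-1.48,-5.5,-3.57,0.3],[4.2,-3.53,0.9,-1.48,-5.5,-3.57,0.3]]'
python3 - <<'E'
from h import *
st()
im,d,cal=snap('wrist','wr1')
ty=np.radians(25.2); g=np.array([.4716,.2423,0])+.042*np.array([-np.sin(ty),np.cos(ty),0])+[0,0,.025]
q=ori(ty,45); go(tcp(g,q),q)
E
```

```text
clock: 7.8
position: [0.4323, 0.3272, 0.0796]
ee_rot: [0.496, 0.779, -0.205, 0.323]
ft_force: [-0.0, 0.4, -0.6]
grip_width: 0.649
grasp_force: 0.0
{'clock': 7.8, 'position': [0.432, 0.327, 0.08], 'joint_pos': [-1.342, 0.629, 0.331, 1.678, 0.449, 1.363, -0.796], 'ft_force': [-0.018, 0.437, -0.57], 'grip_width': 0.649, 'grasp_force': 0.0}
lock frame [-0.1507  0.3202  0.0796] z axis [ 0.3   -0.64  -0.707]
rows: [0.04, -0.01, 1.6] [-0.01, 0.0, -0.02]
```

View pics/wr1.png

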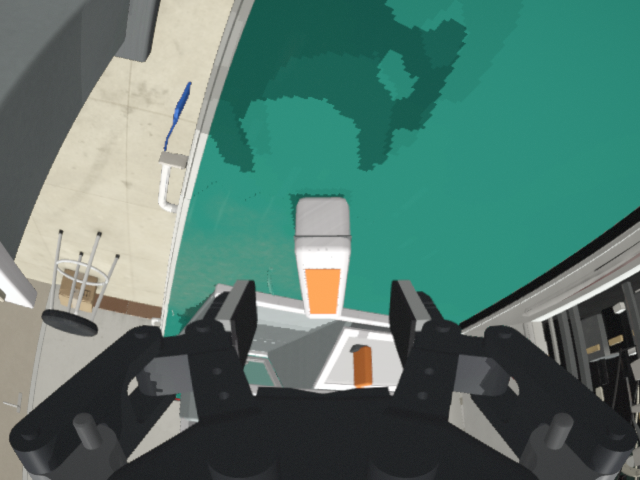

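The wrist view shows the tin (column 323, rows 195–315) centred between the open fingers, so I'll go in and grip.

```bash
python3 -m pendant '[[0,0,0.6,0,0,0,0.3],[0,0,1.1,0,0,0,0.3],[0,0,1.4,0,0,0,0.3],[0.04,0,1.6,0,0,0,0.3],[0.04,0,1.6,0,0,0,0.3],[0.04,0,1.6,0,0,0,-1],[0.04,0,1.6,0,0,0,-1],[0.04,0,1.6,0,0,0,-1],[0.04,0,1.6,0,0,0,-1],[0.04,0,1.6,0,0,0,-1]]' 50
python3 - <<'E'
from h import *
st()
q=ori(YAW,45)
o=manip.get_obs()
up=dict(position=np.array(o['position'])+[0,0,.03],ee_rot=o['ee_rot']); go(up['position'],R.from_quat(o['ee_rot']))
a=go(tcp(L(-.071,.042+.19,.025+.03),q),q)
b=go(tcp(L(-.071,.042,.025+.022),q),q,a)
go(tcp(L(-.071,.042,.025+.007),q),q,b)
E
```

```text
clock: 9.1
position: [0.4548, 0.2791, 0.0213]
ee_rot: [0.495, 0.78, -0.205, 0.323]
ft_force: [-2.3, 2.8, 5.5]
grip_width: 0.349
grasp_force: 49.9
{'clock': 9.1, 'position': [0.455, 0.279, 0.021], 'joint_pos': [-1.29, 0.68, 0.343, 1.764, 0.477, 1.209, -0.815], 'ft_force': [-2.307, 2.757, 5.463], 'grip_width': 0.349, 'grasp_force': 49.893}
lock frame [-0.1241  0.2743  0.0213] z axis [ 0.302 -0.64  -0.707]
rows: [-0.42, 0.0, -0.42] [0.0, 0.0, 0.0]
rows: [-1.36, 0.46, 0.51] [2.68, -0.0, 2.67]
rows: [-2.57, 0.0, 2.8] [0.0, 0.0, 0.0]
rows: [0.21, 0.0, 0.21] [0.0, 0.0, 0.0]
```

```bash
python3 -m pendant '[[-0.2,0,-0.2,0,0,0,-1],[-0.42,0,-0.42,0,0,0,-1],[-0.6,0.1,-0.1,0.6,0,0.6,-1],[-0.9,0.2,0.1,1.2,0,1.2,-1],[-1.1,0.3,0.3,1.8,0,1.8,-1],[-1.36,0.46,0.5,2.68,0,2.67,-1],[-1.36,0.46,0.51,2.68,0,2.67,-1],[-1.36,0.46,0.51,2.68,0,2.67,-1],[-1.36,0.46,0.51,2.68,0,2.67,-1],[-1.36,0.46,0.51,2.68,0,2.67,-1]]'
python3 - <<'E'
from h import *
st()
q=ori(YAW,45)
b=go(tcp(L(-.071,.042,.025+.022),q),q)
im,d,cal=snap('wrist','wr2')
im,d,cal=snap('top','top2')
r=manip.trace('tin','top')
if r:
    p=maskpts(cal,d,r[0]['pixels']); print(r[0]['p'],len(p),np.percentile(p[:,2],[5,50,95]).round(3))
    p=p[(p[:,2]<.085)&(p[:,2]>.05)]; print(cv2.minAreaRect((p[:,:2]*1000).astype(np.float32)))
E
```

```text
clock: 10.35
position: [0.5031, 0.2289, 0.0511]
ee_rot: [0.681, 0.624, -0.283, 0.258]
ft_force: [0.2, 0.4, -1.7]
grip_width: 0.345
grasp_force: 50.2
{'clock': 10.35, 'position': [0.503, 0.229, 0.051], 'joint_pos': [-1.082, 0.804, 0.427, 1.491, 0.231, 1.482, -0.861], 'ft_force': [0.151, 0.389, -1.723], 'grip_width': 0.345, 'grasp_force': 50.234}
lock frame [-0.0716  0.2286  0.0511] z axis [-0.062 -0.705 -0.707]
rows: [-2.58, 0.01, 2.8] [-0.0, 0.01, 0.01]
0.73 897 [0.059 0.067 0.071]
((499.3941650390625, 187.6484832763672), (120.2810287475586, 30.468576431274414), 84.4986572265625)
```

View pics/wr2.png

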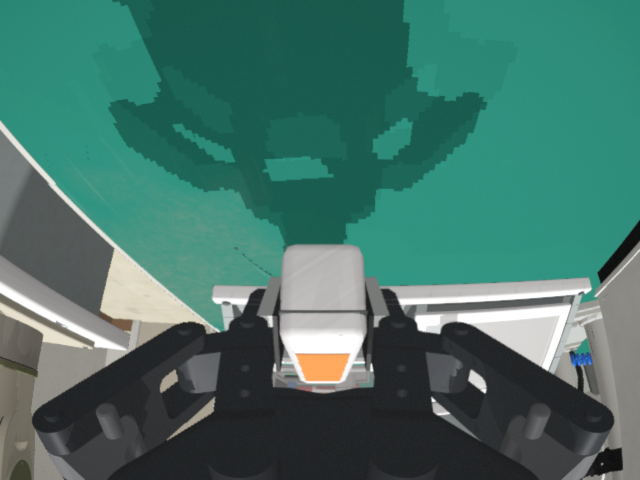

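```bash
python3 -m pendant '[[-0.4,0,0.43,0,0,0,-1],[-0.8,0,0.86,0,0,0,-1],[-1.2,0,1.29,0,0,0,-1],[-1.6,0,1.72,0,0,0,-1],[-2,0,2.15,0,0,0,-1],[-2.3,0,2.5,0,0,0,-1],[-2.55,0,2.77,0,0,0,-1],[-2.55,0,2.77,0,0,0,-1],[-2.55,0,2.77,0,0,0,-1],[-2.55,0,2.77,0,0,0,-1]]'
python3 - <<'E'
from h import *
st()
q=ori(YAW,45)
a=go(tcp(L(-.071,.044,.025+.007),q),q)
E
```

```text
clock: 11.75
position: [0.4873, 0.0417, 0.0435]
ee_rot: [0.681, 0.624, -0.283, 0.259]
ft_force: [-0.3, 0.7, -2.1]
grip_width: 0.344
grasp_force: 50.1
{'clock': 11.75, 'position': [0.487, 0.042, 0.043], 'joint_pos': [-0.991, 0.633, 0.515, 1.848, 0.363, 1.219, -0.791], 'ft_force': [-0.263, 0.669, -2.073], 'grip_width': 0.344, 'grasp_force': 50.104}
lock frame [-0.071   0.0406  0.0435] z axis [-0.062 -0.705 -0.706]
rows: [0.21, -0.0, 0.21] [-0.0, 0.01, 0.0]
```

```bash
python3 -m pendant '[[0.1,0,0.1,0,0,0,-1],[0.18,0,0.18,0,0,0,-1],[0.22,0,0.22,0,0,0,-1],[0.22,0,0.22,0,0,0,-1],[0.22,0,0.22,0,0,0,0.1],[0.22,0,0.22,0,0,0,0.1],[0.22,0,0.22,0,0,0,0.1],[0.22,0,0.22,0,0,0,0.1],[0.22,0,0.22,0,0,0,0.1],[0.22,0,-0.3,0,0,0,0.1]]'
python3 -m pendant '[[0,0,-0.5,0,0,0,0.1],[0,0,-1,0,0,0,0.1],[0,0,-1.5,0,0,0,0.1],[0,0,-2,0,0,0,0.1],[0,0,-2.5,0,0,0,0.1],[0,0,-2.5,0,0,0,0.1],[0,0,-2.5,0,0,0,0.1],[0,0,-2.5,0,0,0,0.1],[0,0,-2.5,0,0,0,0.1],[0,0,-2.5,0,0,0,0.1]]'
python3 - <<'E'
from h import *
st()
im,d,cal=snap('wrist','wr3')
q=ori(YAW); a=go(L(.0235,.11,.14),q); go(L(.0235,.11,.063),q,a)
E
```

```text
clock: 13.0
position: [0.4878, 0.0576, 0.046]
ee_rot: [0.681, 0.623, -0.284, 0.258]
ft_force: [0.6, 0.1, 0.5]
grip_width: 0.549
grasp_force: 0.0
clock: 14.25
position: [0.4965, 0.1469, 0.1344]
ee_rot: [0.681, 0.623, -0.283, 0.259]
ft_force: [-0.3, 0.2, 0.9]
grip_width: 0.547
grasp_force: 0.0
{'clock': 14.25, 'position': [0.497, 0.147, 0.134], 'joint_pos': [-1.076, 0.596, 0.496, 1.64, 0.319, 1.498, -0.781], 'ft_force': [-0.326, 0.222, 0.883], 'grip_width': 0.547, 'grasp_force': 0.0}
lock frame [-0.071   0.1463  0.1344] z axis [-0.063 -0.705 -0.706]
rows: [-0.59, 1.89, 0.43] [-0.01, 5.63, -0.01]
rows: [0.0, 0.0, 1.54] [0.0, 0.0, 0.0]
```

View pics/wr3.png

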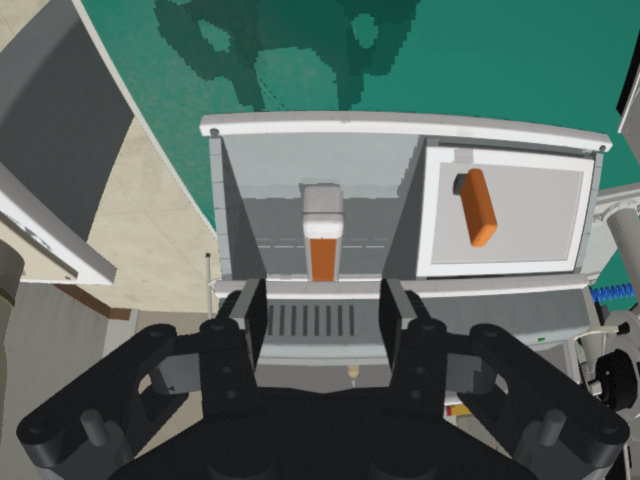

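The tin (columns 302–343, rows 183–283) lies flat and lengthwise, in the middle of the chamber. I'll check its position numerically and pinch the outer tab again.

```bash
cat >> h.py <<'E'
def fpts(cal,u,v,d):
    u,v,d=map(lambda a:np.atleast_1d(np.asarray(a,float)),(u,v,d))
    x=(u-cal['cx'])/cal['fx'];y=(v-cal['cy'])/cal['fy'];th=np.hypot(x,y);k=np.tan(th)/np.maximum(th,1e-9)
    P=np.stack([x*k*d,-y*k*d,-d],-1)
    return R.from_quat(cal['orientation']).apply(P)+np.array(cal['xyz'])
def tolock(p): return R.from_euler('z',-YAW).apply(np.asarray(p)-C)
E
python3 - <<'E'
from h import *
im,d,cal=snap('wrist')
r=manip.trace('tin','wrist'); m=r[0]['pixels']&(d>0); v,u=np.nonzero(m)
p=tolock(fpts(cal,u,v,d[v,u])); print(r[0]['p'],len(p),np.percentile(p,[1,50,99],axis=0).round(4))
t=p[(p[:,2]>.036)&(p[:,2]<.05)&(p[:,1]>0)]; print(np.percentile(t,[1,50,99],axis=0).round(4))
E
python3 -m pendant '[[-0.1,0.3,0,0,0.9,0,0.1],[-0.2,0.6,0.1,0,1.8,0,0.1],[-0.3,0.9,0.2,0,2.7,0,0.1],[-0.4,1.2,0.3,0,3.6,0,0.1],[-0.5,1.6,0.4,0,4.5,0,0.1],[-0.59,1.89,0.43,0,5.63,0,0.1],[-0.59,1.89,0.43,0,5.63,0,0.1],[-0.59,1.89,0.43,0,5.63,0,0.1],[-0.59,1.89,0.43,0,5.63,0,0.1],[-0.59,1.89,0.43,0,5.63,0,0.1]]'
python3 - <<'E'
from h import *
st(); go(L(.0235,.11,.063),ori(YAW))
E
```

```text
0.8 3641 [[-0.086  -0.0425  0.0062]
 [-0.0709  0.0523  0.0425]
 [-0.0561  0.0613  0.0454]]
[[-0.0855  0.0009  0.0365]
 [-0.0708  0.0418  0.0438]
 [-0.0564  0.0608  0.0454]]
clock: 15.65
position: [0.5871, 0.1043, 0.1399]
ee_rot: [0.737, 0.676, -0.001, -0.0]
ft_force: [-0.6, 0.8, 0.3]
grip_width: 0.549
grasp_force: 0.0
{'clock': 15.65, 'position': [0.587, 0.104, 0.14], 'joint_pos': [-0.612, 0.367, 0.442, 1.689, -0.17, 1.126, -0.207], 'ft_force': [-0.625, 0.822, 0.308], 'grip_width': 0.549, 'grasp_force': 0.0}
lock frame [0.023  0.1117 0.1399] z axis [-0.001 -0.001 -1.   ]
rows: [-0.03, 0.01, 1.54] [-0.01, 0.01, 0.01]
```

```bash
python3 -m pendant '[[0,0,0.6,0,0,0,0],[0,0,1.1,0,0,0,0],[0,0,1.54,0,0,0,0],[0,0,1.54,0,0,0,-1],[0,0,1.54,0,0,0,-1],[0,0,1.54,0,0,0,-1],[0,0,1.54,0,0,0,-1],[0,0,1.54,0,0,0,-1],[0,0,1.54,0,0,0,-1],[0,0,1.54,0,0,0,-1]]' 40
python3 -m pendant '[[0,-0.4,0,0,0,0,-1],[0,-0.8,0,0,0,0,-1],[0,-1.2,0,0,0,0,-1],[0,-1.6,0,0,0,0,-1],[0,-2,0,0,0,0,-1],[0,-2.3,0,0,0,0,-1],[0,-2.5,0,0,0,0,-1],[0,-2.65,0,0,0,0,-1],[0,-2.74,0,0,0,0,-1],[0,-2.74,0,0,0,0,-1]]'
python3 - <<'E'
from h import *
st()
E
```

```text
clock: 16.9
position: [0.5875, 0.1033, 0.0639]
ee_rot: [0.738, 0.675, -0.0, -0.0]
ft_force: [-5.4, 0.8, 5.6]
grip_width: 0.11
grasp_force: 42.4
clock: 18.15
position: [0.4538, 0.1147, 0.0639]
ee_rot: [0.738, 0.675, 0.002, 0.002]
ft_force: [15.6, -1.6, -8.0]
grip_width: 0.11
grasp_force: 41.3
{'clock': 18.15, 'position': [0.454, 0.115, 0.064], 'joint_pos': [-0.736, 0.185, 0.421, 2.083, -0.095, 0.886, -0.35], 'ft_force': [15.622, -1.578, -8.02], 'grip_width': 0.11, 'grasp_force': 41.304}
lock frame [-0.1108  0.1105  0.0639] z axis [ 0.006 -0.    -1.   ]
```

```bash
python3 -m pendant '[[0,0.05,0,0,0,0,0.3],[0,0.05,0,0,0,0,0.3],[0,0.05,0,0,0,0,0.3],[0,0.05,-0.6,0,0,0,0.3],[0,0,-1.4,0,0,0,0.3],[0,0,-2.3,0,0,0,0.3],[0,0,-3.2,0,0,0,0.3],[0,0,-3.2,0,0,0,0.3],[0,0,-3.2,0,0,0,0.3],[0,0,-3.2,0,0,0,0.3]]'
python3 - <<'E'
from h import *
st()
q=ori(YAW); a=go(L(-.1105,-.11,.224),q); go(L(-.1105,-.11,.063),q,a)
im,d,cal=snap('top','top3')
r=manip.tip_of('outer_door_tab','top');print(r)
for k in r: print(tolock(ray_at_z(cal,*k['pixel'],.08)).round(4))
r=manip.tip_of('inner_door_tab','top')
for k in r: print(tolock(ray_at_z(cal,*k['pixel'],.08)).round(4))
im,d,cal=snap('side','side3')
for t in('outer_door_tab','inner_door_tab'):
  for k in manip.tip_of(t,'side'): print(t,k['p'],tolock(ray_at_z(cal,*k['pixel'],.08)).round(4))
E
```

```text
clock: 19.4
position: [0.4504, 0.1149, 0.2221]
ee_rot: [0.738, 0.675, -0.001, -0.0]
ft_force: [0.7, -0.2, 0.4]
grip_width: 0.647
grasp_force: 0.0
{'clock': 19.4, 'position': [0.45, 0.115, 0.222], 'joint_pos': [-0.774, -0.025, 0.423, 1.916, 0.011, 1.251, -0.443], 'ft_force': [0.666, -0.214, 0.423], 'grip_width': 0.647, 'grasp_force': 0.0}
lock frame [-0.1141  0.1104  0.2221] z axis [-0.002 -0.002 -1.   ]
rows: [-4.41, 0.08, -0.03] [-0.02, 0.01, -0.01]
rows: [0.0, 0.0, 3.22] [0.0, 0.0, 0.0]
[{'pixel': [258.4, 268.3], 'p': 0.6}]
[-0.1075  0.1058  0.08  ]
[-0.1129 -0.106   0.08  ]
outer_door_tab 0.43 [-0.1206  0.1037  0.08  ]
inner_door_tab 0.96 [-0.1191 -0.1079  0.08  ]
```

View pics/top3.png

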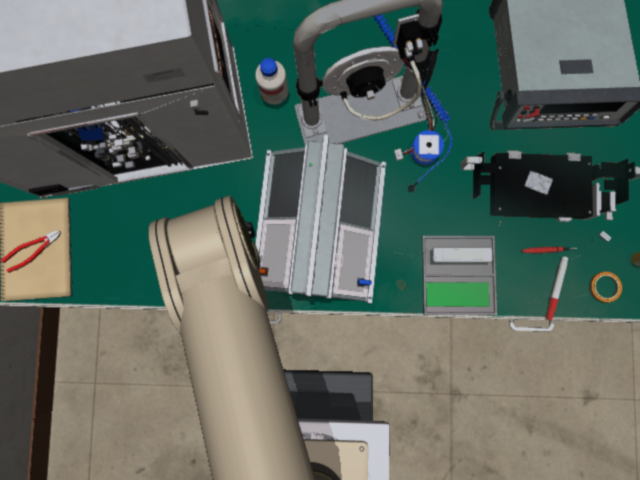

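```bash
python3 - <<'E'
from h import *
for c in('top','side'):
  im,d,cal=snap(c)
  hsv=cv2.cvtColor(im,cv2.COLOR_RGB2HSV)
  for n,lo,hi in(('or',(3,150,60),(18,255,255)),('bl',(105,150,40),(125,255,255))):
    m=cv2.inRange(hsv,lo,hi)>0
    p=tolock(maskpts(cal,d,m)); s=(abs(abs(p[:,1])-.106)<.025)&(p[:,2]>.06)&(p[:,2]<.095)&(p[:,0]<.05)
    p=p[s]; print(c,n,len(p),np.percentile(p,[3,50,97],axis=0).round(4).tolist() if len(p) else '')
E
python3 -m pendant '[[-0.6,0,0,0,0,0,0.1],[-1.2,0,0,0,0,0,0.1],[-2,0,0,0,0,0,0.1],[-2.8,0,0,0,0,0,0.1],[-3.6,0.1,0,0,0,0,0.1],[-4.41,0.08,0,0,0,0,0.1],[-4.41,0.08,0.7,0,0,0,0.1],[-4.41,0.08,1.4,0,0,0,0.1],[-4.41,0.08,2,0,0,0,0.1],[-4.41,0.08,2,0,0,0,0.1]]'
python3 - <<'E'
from h import *
st();go(L(-.1105,-.11,.063),ori(YAW))
E
```

```text
top or 39 [[-0.1156, 0.092, 0.0633], [-0.1105, 0.0982, 0.0785], [-0.106, 0.1043, 0.0829]]
top bl 59 [[-0.1154, -0.1152, 0.0724], [-0.1111, -0.1022, 0.0796], [-0.106, -0.0925, 0.0835]]
side or 22 [[-0.1172, 0.0953, 0.0685], [-0.1134, 0.1072, 0.0781], [-0.109, 0.1178, 0.0807]]
side bl 50 [[-0.1172, -0.1179, 0.0617], [-0.1134, -0.1103, 0.0766], [-0.1087, -0.0968, 0.0807]]
clock: 21.05
position: [0.4342, -0.105, 0.122]
ee_rot: [0.738, 0.675, -0.002, -0.001]
ft_force: [0.9, 0.3, 0.7]
grip_width: 0.548
grasp_force: 0.0
{'clock': 21.05, 'position': [0.434, -0.105, 0.122], 'joint_pos': [-0.556, 0.043, 0.714, 2.088, -0.031, 1.025, 0.085], 'ft_force': [0.942, 0.324, 0.691], 'grip_width': 0.548, 'grasp_force': 0.0}
lock frame [-0.1112 -0.1101  0.122 ] z axis [-0.004 -0.001 -1.   ]
rows: [0.0, 0.02, 1.18] [-0.03, 0.01, -0.01]
```

The orange and blue tabs sit at the same lock x, so the outer door is shut. Next I'll open the inner door.

```bash
python3 -m pendant '[[0,0,0.6,0,0,0,0.1],[0,0.02,1.18,0,0,0,0],[0,0.02,1.18,0,0,0,-1],[0,0.02,1.18,0,0,0,-1],[0,0.02,1.18,0,0,0,-1],[0,0.02,1.18,0,0,0,-1],[0,0.02,1.18,0,0,0,-1],[0,0.02,1.18,0,0,0,-1],[0,0.02,1.18,0,0,0,-1],[0,0.02,1.18,0,0,0,-1]]' 40
python3 -m pendant '[[0,0.4,0,0,0,0,-1],[0,0.8,0,0,0,0,-1],[0,1.2,0,0,0,0,-1],[0,1.6,0,0,0,0,-1],[0,2,0,0,0,0,-1],[0,2.3,0,0,0,0,-1],[0,2.5,0,0,0,0,-1],[0,2.65,0,0,0,0,-1],[0,2.74,0,0,0,0,-1],[0,2.74,0,0,0,0,-1]]'
python3 - <<'E'
from h import *
st()
E
```

```text
clock: 22.3
position: [0.4374, -0.1052, 0.0658]
ee_rot: [0.738, 0.675, 0.001, 0.001]
ft_force: [-3.0, -0.8, 7.3]
grip_width: 0.104
grasp_force: 43.7
clock: 23.55
position: [0.569, -0.1165, 0.0657]
ee_rot: [0.738, 0.675, -0.002, -0.004]
ft_force: [-31.5, 6.4, 31.6]
grip_width: 0.112
grasp_force: 47.3
{'clock': 23.55, 'position': [0.569, -0.117, 0.066], 'joint_pos': [-0.397, 0.474, 0.649, 1.791, -0.336, 1.0, 0.297], 'ft_force': [-31.539, 6.371, 31.603], 'grip_width': 0.112, 'grasp_force': 47.342}
lock frame [ 0.0242 -0.1098  0.0657] z axis [-0.009  0.003 -1.   ]
```

```bash
python3 -m pendant '[[0,-0.06,0,0,0,0,-1],[0,-0.06,0,0,0,0,0.1],[0,-0.06,0,0,0,0,0.1],[0,-0.06,0,0,0,0,0.1],[0,-0.06,-0.7,0,0,0,0.1],[0,-0.06,-1.4,0,0,0,0.1],[0,-0.06,-1.4,0,0,0,0.1],[0,-0.06,-1.4,0,0,0,0.1],[0,-0.06,-1.4,0,0,0,0.1],[0,-0.06,-1.4,0,0,0,0.1]]'
python3 - <<'E'
from h import *
st()
q=ori(YAW,-45);a=go(tcp(L(-.071,-.041,.031),q,.125),q); go(tcp(L(-.071,-.041,.031),q),q,a)
E
```

```text
clock: 24.8
position: [0.5696, -0.1168, 0.1336]
ee_rot: [0.738, 0.675, -0.001, -0.0]
ft_force: [-0.2, -0.4, -0.1]
grip_width: 0.553
grasp_force: 0.0
{'clock': 24.8, 'position': [0.57, -0.117, 0.134], 'joint_pos': [-0.44, 0.383, 0.693, 1.744, -0.268, 1.113, 0.249], 'ft_force': [-0.171, -0.388, -0.148], 'grip_width': 0.553, 'grasp_force': 0.0}
lock frame [ 0.0248 -0.1101  0.1336] z axis [-0.002 -0.001 -1.   ]
rows: [-0.32, -1.92, 0.36] [-0.01, 5.63, -0.01]
rows: [0.0, 0.0, 2.5] [0.0, 0.0, 0.0]
```

```bash
python3 -m pendant '[[-0.1,-0.3,0,0,0.9,0,0.1],[-0.2,-0.6,0,0,1.8,0,0.1],[-0.3,-0.9,0.1,0,2.7,0,0.1],[-0.3,-1.2,0.2,0,3.6,0,0.1],[-0.3,-1.6,0.3,0,4.5,0,0.1],[-0.32,-1.92,0.36,0,5.63,0,0.1],[-0.32,-1.92,0.36,0,5.63,0,0.1],[-0.32,-1.92,0.36,0,5.63,0,0.1],[-0.32,-1.92,0.36,0,5.63,0,0.1],[-0.32,-1.92,0.36,0,5.63,0,0.1]]'
python3 - <<'E'
from h import *
st()
q=ori(YAW,-45);a=go(tcp(L(-.071,-.041,.031),q),q)
im,d,cal=snap('wrist','wr4')
r=manip.trace('tin','wrist')
if r:
    m=r[0]['pixels']&(d>0); v,u=np.nonzero(m)
    p=tolock(fpts(cal,u,v,d[v,u])); print(r[0]['p'],len(p),np.percentile(p,[1,50,99],axis=0).round(4))
E
```

```text
clock: 26.05
position: [0.4736, -0.1235, 0.1169]
ee_rot: [0.681, 0.625, 0.282, -0.258]
ft_force: [-0.2, 0.0, -0.1]
grip_width: 0.554
grasp_force: 0.0
{'clock': 26.05, 'position': [0.474, -0.124, 0.117], 'joint_pos': [0.134, 0.507, 0.555, 1.833, -0.875, 1.507, 0.968], 'ft_force': [-0.231, 0.043, -0.142], 'grip_width': 0.554, 'grasp_force': 0.0}
lock frame [-0.0703 -0.1251  0.1169] z axis [ 0.062  0.704 -0.708]
rows: [-0.02, -0.01, 2.5] [0.0, 0.0, 0.01]
0.32 124828 [[-0.1431 -0.1236  0.0055]
 [-0.0211 -0.0349  0.0986]
 [ 0.1423  0.0031  0.1676]]
```

View pics/wr4.png

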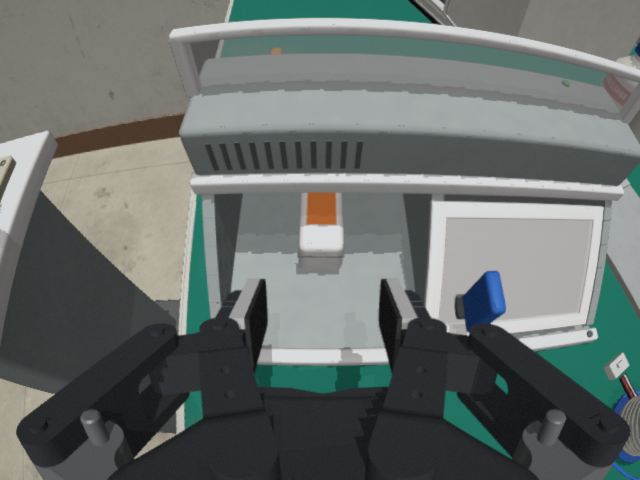

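The tin's near end (column 321, rows 225–256) is centred between the fingers, so I'll reach in and grip it.

```bash
python3 -m pendant '[[0,0,0.5,0,0,0,0.1],[0,0,1,0,0,0,0.1],[0,0,1.5,0,0,0,0.1],[0,0,2,0,0,0,0.1],[0,0,2.35,0,0,0,0.1],[-0.02,0,2.5,0,0,0,0.1],[-0.02,0,2.5,0,0,0,-1],[-0.02,0,2.5,0,0,0,-1],[-0.02,0,2.5,0,0,0,-1],[-0.02,0,2.5,0,0,0,-1]]' 50
python3 - <<'E'
from h import *
st()
q=ori(YAW,-45);o=manip.get_obs(); p=np.array(o['position'])
go(p+[0,0,.016],q)
a=go(p+[0,0,.024]+L(0,-.2,0)-C,q)
E
```

```text
clock: 27.4
position: [0.4808, -0.0373, 0.0274]
ee_rot: [0.682, 0.624, 0.282, -0.258]
ft_force: [-0.0, 0.2, -0.9]
grip_width: 0.347
grasp_force: 49.4
{'clock': 27.4, 'position': [0.481, -0.037, 0.027], 'joint_pos': [0.051, 0.581, 0.463, 1.962, -1.009, 1.3, 1.028], 'ft_force': [-0.045, 0.232, -0.902], 'grip_width': 0.347, 'grasp_force': 49.43}
lock frame [-0.0706 -0.0386  0.0274] z axis [ 0.063  0.704 -0.707]
rows: [0.23, -0.0, -0.23] [0.01, 0.0, -0.01]
rows: [-2.49, 0.01, -3.17] [0.01, 0.0, -0.01]
```

```bash
python3 -m pendant '[[0.23,0,-0.23,0,0,0,-1],[0.23,0,-0.23,0,0,0,-1],[-0.2,0,-0.7,0,0,0,-1],[-0.6,0,-1.2,0,0,0,-1],[-1,0,-1.6,0,0,0,-1],[-1.5,0,-2.1,0,0,0,-1],[-2,0,-2.6,0,0,0,-1],[-2.49,0,-3.17,0,0,0,-1],[-2.49,0,-3.17,0,0,0,-1],[-2.49,0,-3.17,0,0,0,-1]]'
python3 - <<'E'
from h import *
st()
T=np.radians(1.3); q=ori(T,-45); ax=np.array([-np.sin(T),np.cos(T),0])
g=np.array([.418,-.297,0])-.042*ax
a=go(tcp(g+[0,0,.031+.06],q),q); go(tcp(g+[0,0,.031],q),q,a)
im,d,cal=snap('top','top4')
r=manip.trace('tin','top')
if r:
    p=maskpts(cal,d,r[0]['pixels']);p=p[(p[:,2]<.095)&(p[:,2]>.03)]; print(r[0]['p'],len(p),np.percentile(p[:,2],[5,50,95]).round(3))
    print(cv2.minAreaRect((p[:,:2]*1000).astype(np.float32)))
E
```

```text
clock: 28.65
position: [0.4631, -0.2357, 0.0512]
ee_rot: [0.681, 0.624, 0.282, -0.259]
ft_force: [0.4, 0.0, -1.9]
grip_width: 0.343
grasp_force: 50.0
{'clock': 28.65, 'position': [0.463, -0.236, 0.051], 'joint_pos': [0.326, 0.745, 0.56, 1.66, -0.882, 1.578, 1.137], 'ft_force': [0.428, 0.015, -1.888], 'grip_width': 0.343, 'grasp_force': 50.035}
lock frame [-0.0709 -0.2378  0.0512] z axis [ 0.062  0.705 -0.707]
rows: [-0.95, -0.71, -1.97] [0.56, -0.01, -0.56]
rows: [-0.85, -0.0, 0.85] [0.0, 0.0, 0.0]
0.72 928 [0.06  0.068 0.071]
((465.5860290527344, -197.7032012939453), (120.1125717163086, 30.809743881225586), 85.60370635986328)
```

```bash
python3 -m pendant '[[0.3,0,-0.3,0,0,0,-1],[0.57,0,-0.57,0,0,0,-1],[0.57,0,-0.57,0,0,0,-1],[0.2,-0.2,-0.9,0.1,0,-0.1,-1],[-0.2,-0.4,-1.3,0.3,0,-0.3,-1],[-0.6,-0.6,-1.6,0.5,0,-0.5,-1],[-0.95,-0.71,-1.97,0.56,0,-0.56,-1],[-0.95,-0.71,-1.97,0.56,0,-0.56,-1],[-0.95,-0.71,-1.97,0.56,0,-0.56,-1],[-0.95,-0.71,-1.97,0.56,0,-0.56,-1]]'
python3 - <<'E'
from h import *
st()
T=np.radians(1.3); q=ori(T,-45); ax=np.array([-np.sin(T),np.cos(T),0])
g=np.array([.418,-.297,0])-.042*ax
go(tcp(g+[0,0,.031],q),q)
im,d,cal=snap('top','top5')
r=manip.trace('tin','top')
if r:
    p=maskpts(cal,d,r[0]['pixels']);p=p[(p[:,2]<.12)&(p[:,2]>.05)]; print(r[0]['p'],len(p),np.percentile(p[:,2],[5,50,95]).round(3))
    print(cv2.minAreaRect((p[:,:2]*1000).astype(np.float32)))
r=manip.trace('pad','top')
p=maskpts(cal,d,r[0]['pixels']);p=p[(p[:,2]<.012)];print(len(p),cv2.minAreaRect((p[:,:2]*1000).astype(np.float32)))
E
```

```text
clock: 30.0
position: [0.419, -0.335, 0.0874]
ee_rot: [0.646, 0.661, 0.268, -0.274]
ft_force: [0.1, -0.2, -1.3]
grip_width: 0.344
grasp_force: 50.1
{'clock': 30.0, 'position': [0.419, -0.335, 0.087], 'joint_pos': [0.471, 0.817, 0.593, 1.453, -0.761, 1.768, 1.251], 'ft_force': [0.097, -0.172, -1.319], 'grip_width': 0.344, 'grasp_force': 50.097}
lock frame [-0.1062 -0.3405  0.0874] z axis [-0.016  0.708 -0.706]
rows: [-0.86, -0.0, 0.84] [-0.0, -0.01, 0.0]
0.59 1043 [0.097 0.104 0.107]
((417.9469299316406, -296.8451232910156), (30.71189308166504, 121.2016372680664), 1.4212206602096558)
612 ((417.8992919921875, -288.67987060546875), (51.888038635253906, 114.58792877197266), 1.4276129007339478)
```

View pics/top5.png

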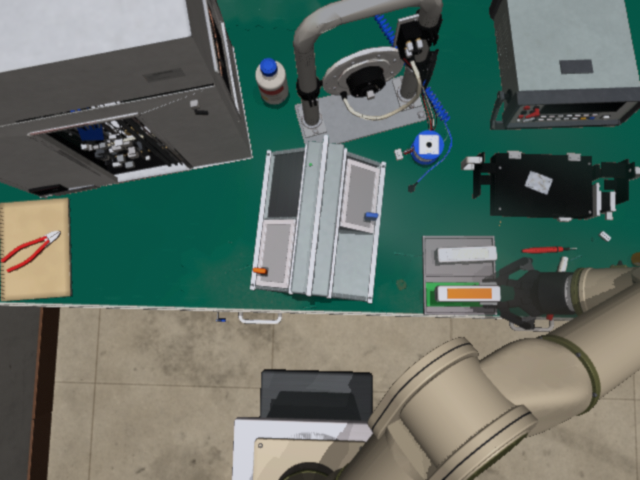

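The tin at (468,294) hangs right over the green pad, the outer door is shut and the inner one is open. I'll lower it, release it and back out.

```bash
python3 -m pendant '[[-0.3,0,0.3,0,0,0,-1],[-0.55,0,0.55,0,0,0,-1],[-0.72,0,0.72,0,0,0,-1],[-0.8,0,0.8,0,0,0,-1],[-0.85,0,0.85,0,0,0,-1],[-0.86,0,0.85,0,0,0,-1],[-0.86,0,0.85,0,0,0,-1],[-0.86,0,0.85,0,0,0,-0.1],[-0.86,0,0.85,0,0,0,-0.1],[-0.86,0,0.85,0,0,0,-0.1]]'
python3 -m pendant '[[0,0,0,0,0,0,-0.1],[0,0,-0.4,0,0,0,-0.1],[0,0,-0.9,0,0,0,-0.1],[0,0,-1.5,0,0,0,-0.1],[0,0,-2.2,0,0,0,-0.1],[0,0,-2.8,0,0,0,-0.1],[0,0,-2.8,0,0,0,-0.1],[0,0,-2.8,0,0,0,-0.1],[0,0,-2.8,0,0,0,-0.1],[0,0,-2.8,0,0,0,-0.1]]'
python3 - <<'E'
from h import *
st()
im,d,cal=snap('wrist','wr6')
im,d,cal=snap('top','top6')
for t,z in(('tin',(.03,.06)),('stored_tin',(.03,.06))):
    r=manip.trace(t,'top')
    if r:
        p=maskpts(cal,d,r[0]['pixels']);p=p[(p[:,2]>z[0])&(p[:,2]<z[1])]; print(t,r[0]['p'],len(p),np.percentile(p[:,2],[5,50,95]).round(3),cv2.minAreaRect((p[:,:2]*1000).astype(np.float32)))
E
```

```text
clock: 31.4
position: [0.4185, -0.3364, 0.0269]
ee_rot: [0.646, 0.66, 0.268, -0.274]
ft_force: [-0.2, 0.0, -0.0]
grip_width: 0.445
grasp_force: 0.0
clock: 32.65
position: [0.4209, -0.4346, 0.1254]
ee_rot: [0.646, 0.66, 0.268, -0.274]
ft_force: [0.2, -0.5, -0.2]
grip_width: 0.451
grasp_force: 0.0
{'clock': 32.65, 'position': [0.421, -0.435, 0.125], 'joint_pos': [0.623, 0.939, 0.602, 1.141, -0.769, 1.949, 1.227], 'ft_force': [0.204, -0.506, -0.209], 'grip_width': 0.451, 'grasp_force': 0.0}
lock frame [-0.0957 -0.4396  0.1254] z axis [-0.017  0.708 -0.706]
tin 0.58 890 [0.039 0.044 0.048] ((416.6781005859375, -297.07916259765625), (28.272193908691406, 119.23347473144531), 1.422797441482544)
stored_tin 0.86 889 [0.036 0.042 0.046] ((498.3948669433594, -309.2201232910156), (30.375225067138672, 120.39888000488281), 3.5798652172088623)
```

View pics/wr6.png

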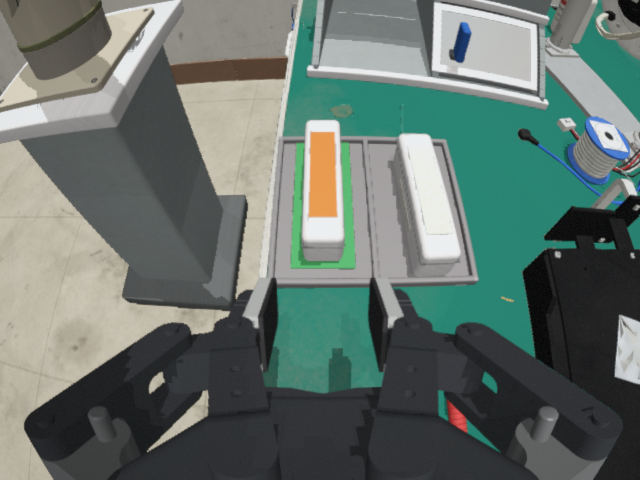

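The tin lies flat on the pad, at (322,190) in the wrist view. The white stored tin got nudged about 10 mm and 2.5° on the way past, probably brushed by a finger. I'll put it back gently.

```bash
python3 - <<'E'
from h import *
q=ori(np.radians(3.6)); a=go([.4984,-.3092,.13],q)
E
```

```text
rows: [1.82, 1.61, 1.7] [0.11, -5.63, -0.28]
```

```bash
python3 -m pendant '[[0.4,0,-0.4,0,-0.6,0,0],[0.6,0.3,-0.4,0,-1.6,0,0],[0.9,0.6,0,0,-2.6,-0.1,0],[1.2,1,0.5,0.1,-3.6,-0.2,0],[1.5,1.3,1,0.1,-4.6,-0.2,0],[1.82,1.61,1.6,0.11,-5.63,-0.28,0],[1.82,1.61,1.7,0.11,-5.63,-0.28,0],[1.82,1.61,1.7,0.11,-5.63,-0.28,0],[1.82,1.61,1.7,0.11,-5.63,-0.28,0],[1.82,1.61,1.7,0.11,-5.63,-0.28,0]]' 20
python3 - <<'E'
from h import *
st(); im,d,cal=snap('wrist')
r=manip.trace('stored_tin','wrist')
for k in r[:1]:
    v,u=np.nonzero(k['pixels']&(d>0)); p=fpts(cal,u,v,d[v,u]); p=p[(p[:,2]>.035)&(p[:,2]<.05)]; print(k['p'],len(p),cv2.minAreaRect((p[:,:2]*1000).astype(np.float32)))
go([.4984,-.3092,.034],ori(np.radians(3.6)))
E
```

```text
clock: 34.1
position: [0.4975, -0.3112, 0.1303]
ee_rot: [0.686, 0.728, -0.0, 0.0]
ft_force: [1.1, 0.0, 0.4]
grip_width: 0.498
grasp_force: 0.0
{'clock': 34.1, 'position': [0.498, -0.311, 0.13], 'joint_pos': [-0.187, 0.441, 0.842, 1.74, -0.36, 1.123, 0.826], 'ft_force': [1.094, 0.023, 0.35], 'grip_width': 0.498, 'grasp_force': 0.0}
lock frame [-0.0301 -0.31    0.1303] z axis [ 0.    -0.001 -1.   ]
0.73 8567 ((499.36907958984375, -307.60821533203125), (30.131183624267578, 118.48486328125), 3.728644609451294)
rows: [0.03, 0.01, 1.92] [0.0, 0.01, -0.02]
```

```bash
python3 -m pendant '[[0,0,0.6,0,0,0,0],[0,0.01,1.2,0,0,0,0],[0,0.01,1.7,0,0,0,0],[0.03,0.01,1.92,0,0,0,0],[0.03,0.01,1.92,0,0,0,0],[0.03,0.01,1.92,0,0,0,-1],[0.03,0.01,1.92,0,0,0,-1],[0.03,0.01,1.92,0,0,0,-1],[0.03,0.01,1.92,0,0,0,-1],[0.03,0.01,1.92,0,0,0,-1]]' 20
python3 -m pendant '[[0,0,0,0,0,0.05,-1],[0.05,-0.01,0,0,0,0.1,-1],[0.1,-0.02,0,0,0,0.2,-1],[0.15,-0.03,0,0,0,0.31,-1],[0.2,-0.04,0,0,0,0.31,-1],[0.2,-0.04,0,0,0,0.31,-1],[0.2,-0.04,0,0,0,0.31,-1],[0.2,-0.04,0,0,0,0.31,0],[0.2,-0.04,0,0,0,0.31,0],[0.2,-0.04,0,0,0,0.31,0]]'
python3 -m pendant '[[0,0,0,0,0,0,0],[0,0,-0.5,0,0,0,0],[0,0,-1,0,0,0,0],[0,0,-2,0,0,0,0],[0,0,-3,0,0,0,0],[0,0,-4,0,0,0,0],[-1,0,-4.5,0,0,0,0],[-2,0,-4.5,0,0,0,0],[-3,0,-4.5,0,0,0,0],[-3,0,-4.5,0,0,0,0]]'
python3 - <<'E'
from h import *
st()
im,d,cal=snap('top','top7')
for t,z in(('tin',(.03,.06)),('stored_tin',(.03,.06)),('pad',(0,.012))):
    r=manip.trace(t,'top')
    if r:
        p=maskpts(cal,d,r[0]['pixels']);p=p[(p[:,2]>z[0])&(p[:,2]<z[1])]; print(t,r[0]['p'],len(p),np.percentile(p[:,2],[5,50,95]).round(3),cv2.minAreaRect((p[:,:2]*1000).astype(np.float32)))
E
```

```text
clock: 35.45
position: [0.4994, -0.3081, 0.0351]
ee_rot: [0.685, 0.729, 0.0, 0.001]
ft_force: [-0.9, 0.4, 6.9]
grip_width: 0.346
grasp_force: 21.0
clock: 36.7
position: [0.4961, -0.2975, 0.0338]
ee_rot: [0.7, 0.714, -0.0, -0.0]
ft_force: [1.1, 0.6, 0.2]
grip_width: 0.496
grasp_force: 0.0
clock: 37.95
position: [0.4963, -0.4519, 0.2583]
ee_rot: [0.702, 0.712, -0.002, -0.0]
ft_force: [-0.6, 0.4, 0.3]
grip_width: 0.498
grasp_force: 0.0
{'clock': 37.95, 'position': [0.496, -0.452, 0.258], 'joint_pos': [0.081, 0.554, 0.896, 1.342, -0.423, 1.443, 0.968], 'ft_force': [-0.632, 0.415, 0.292], 'grip_width': 0.498, 'grasp_force': 0.0}
lock frame [-0.019  -0.4502  0.2583] z axis [-0.002 -0.002 -1.   ]
tin 0.77 874 [0.039 0.044 0.048] ((416.6242370605469, -297.29241943359375), (28.29169464111328, 118.70551300048828), 1.2938770055770874)
stored_tin 0.57 877 [0.037 0.042 0.045] ((495.723388671875, -298.8997497558594), (29.350433349609375, 119.79371643066406), 1.1127822399139404)
pad 0.86 649 [0.002 0.006 0.01 ] ((416.4850158691406, -296.2415771484375), (53.42853927612305, 129.2080535888672), 0.04339488968253136)
```

View pics/top7.png

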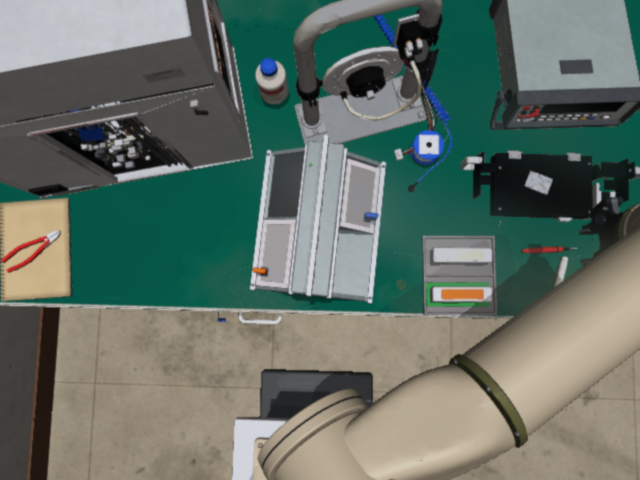

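The tin is centred on the pad at (462,295) and the stored tin is back where it was at (460,255). The outer door is shut and the arm is clear, so I'll hand in.

```bash
python3 -c "
from workcell import manip; print(manip.hand_in())"
```

```text
the job is handed in; nothing more can be done
None
```

The orange tin went through the lock with only one door open at a time and lies flat, centred on the green pad, with the outer door shut; in transit the stored tin was accidentally nudged about 10 mm and 2.5°, and I gripped it and slid it back to within about 1 mm of where it started (handed in at about 38 s).

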